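Tip a dry-bath block onto its carrier and push it home

ROBOT

A 6-joint arm with a two-finger parallel gripper is mounted at the origin on a cart in front of the work surface, level with it; the furniture and walls round the work are solid. World frame = base frame: x ahead of the robot, y to its left, z up, the work surface at z = 0. Lengths are in m, angles in degrees, forces in N, time in s.
With the tool pointing down it reaches from about 0.325 to 0.85 m from the base axis. Payload 15.5 kg.
Tool frame: the origin (TCP) lies midway between the tips of the shut fingers; the grasp point (between the pads) lies 19 mm behind it; z points along the fingers, y is the line along which they close (so a half turn about z gives the same grasp; the last joint's range is limited). The gripper opens to 91 mm and grips with 3 to 60 N. Pads are 32 mm wide; open, the fingers measure 118 mm over their backs; the gripper's body (76 mm by 178 mm) begins 60 mm behind the grasp point.
Start: joints at [60.304, 28.281, 77.091, -0, 74.628, -5.472], TCP at [0.256, 0.57, 0.214] pointing down, gripper open.
Joint ranges: [-166.48, 166.48], [-47.26, 123.95], [12.59, 153.08], [-70.14, 250.14], [6.76, 159.57], [-176.63, 176.63]. Speed limits (degrees/s): [108.29, 108.29, 147.25, 172.46, 172.46, 172.46].

INTERFACE

Orientations are given as a 3x3 rotation matrix whose columns are the frame's x, y, z axes.
In Python, from bench import ctrl gives the robot as it stands. The module is installed in compiled form; this text tells all that it offers. Calls block until the motion is done:
- ctrl.goto(position, orientation): joint-space move of the TCP to a pose.
- ctrl.move_l(position, vel=0.15, ori=None, contact_N=None): straight line of the TCP; ori=None keeps the orientation; vel is the mean speed in m/s. With contact_N (N) it stops when the force on the tool has changed by that much, and returns True; else False.
- ctrl.movej(angles): joint-space move.
- ctrl.command_gripper(opening): opening from 0.0 (shut) to 1.0 (fully open); the grip force is fixed at half the most; returns when the fingers have stopped.
- ctrl.sleep(seconds).
- ctrl.ik(position, orientation): joint angles nearest the present ones, or None.
- ctrl.read_camera(name): name is "side" or "top" or "wrist"; returns the picture (480x640x3 uint8, blue, green, red); there is no depth.
- ctrl.camera_params(name): a dict with "fx", "fy", "cx", "cy" (pixels), "D" ([k1, k2, p1, p2, k3] as OpenCV has them; the pictures are not rectified), "pose" (4x4, takes a point from camera to world coordinates); the wrist camera has in their place "T_tool_cam" (4x4, takes a point from camera to tool coordinates, whose origin is the TCP and whose axes are the flange's). Camera axes: x right, y up, looking along -z (the intrinsics and any distortion apply to the point x, -y, -z); pixel columns grow to the right and rows downward; lengths in m; the calibration is good to about 2 mm. A picture is of the moment at which its call begins: read the wrist's pose just before it. camera_params takes no time and is no camera call.
A pose or a line that the arm cannot do raises ctrl.MotionError and nothing moves.
- ctrl.sign_off(): hands the job in; it is judged then, once.
Readings, each from a call of its own:
- ctrl.current_t(): time.
- ctrl.current_q(): joint angles.
- ctrl.current_dq(): joint speeds.
- ctrl.current_effort(): joint torques, N m.
- ctrl.current_tool_pos(): TCP position.
- ctrl.current_eef_rot(): TCP orientation.
- ctrl.current_contact_force(): force on the tool from outside, world axes, zero at the start.
- ctrl.current_wrist_torque(): the same for the moment, N m.
- ctrl.current_grip_width(): opening from 0.0 (shut) to 1.0 (fully open).
- ctrl.current_grasp_force(): force on a finger pad.
Only numpy, scipy, OpenCV 4.12 (cv2) and the standard library are available. Lean on these libraries where they do the work, as an engineer would, in place of code of your own. Each camera call takes 0.05 s, during which the arm holds its last target. There are 200 camera calls.

TASK

The aluminium tube block is standing on end; it has to lie on its steel carrier with its wells up. Set it upright and centred with its plain face against the carrier's low front step, lean it over slowly by pushing high on the wells side until it tips onto the plate between the rails, then slide it gently fully home, until its end is flush against the rear fence and has pushed the fence's spring pin right in. Push no harder than it needs, so that the carrier does not shift on the table, leave the small things around alone, and let go at the end.

Things in the scene. Friction and masses are not known exactly. Their poses are not given: they have to be found in the camera images.
- block: Aluminium tube block, about 0.5 kg (varies), standing on end: 84 mm tall, 73 mm wide (its y), 46 mm thick (its x). Origin: centre of the end it stands on. Its z points up while standing, along its 84 mm length; its -x face has nine round wells (11 mm, 36 mm deep, 3 x 3), its +x face is plain. Lying wells up, its x points down.
- block_base (a point): Point on the block: middle of the bottom edge of the plain face (23 mm along block +x from the block's origin).
- block_top (a point): Point on the block: middle of the top edge of the plain face (84 mm above block_base along block z).
- carrier: Steel block carrier, loose, 2.2 kg, on rubber feet; shoved with more than about 12 N it may slide. Base plate 132 mm (x) by 104 mm (y), its top 12 mm above the table. Origin: centre of its underside; z up. Its -x edge is the open front, a vertical 12 mm step. The block is tipped in the carrier's +x direction.
- plate_mid (a point): Middle of the plate's top. Two aluminium side rails, 9 mm high above the plate, 8 mm thick, start 28 mm behind the front edge, 81 mm apart (4 mm clearance each side of the block). The rear fence is clamped between them, its front face 92 to 116 mm behind the front edge: where is not reported. After tipping the block overhangs the front edge by up to 25 mm.
- step (a point): Middle of the carrier's front edge at table height: the foot of the 12 mm step (66 mm from the carrier's origin along its -x).
- pin (a joint): Spring pin: a brass pin, 8 mm thick, that stands 5 mm out of the middle of the rear fence's front face, 8 mm above the plate; under 2 N pushes it in (sliding the lying block takes 3 to 8 N). Value: how far it is pushed in (m): 0 out, 0.005 when the block's end is flush against the fence. The rear fence is a rigid aluminium bar across the plate, 10 mm thick, 16 mm high,.
- wide_jar: Bystander: clear jar with white cap, 50 mm wide, 59 mm tall; origin at the centre of its foot.
- petri_dish_0: Bystander: petri dish, 59 mm wide, 16 mm tall; origin at the centre of its foot.
- oil_bottle: Bystander: small dark bottle with black cap, 26 mm wide, 60 mm tall; origin at the centre of its foot.
- coverglass_box: Bystander: flat white box, 28 x 28 x 11 mm; origin at the centre of its foot.

How it is judged (in metres and radians):
On the way, in this order (a step that is already met when the one before it is completed fails the run):
1. the block stands upright, centred (4 mm) and with its plain face against the step (within 3 mm) (angle between block's own z axis and vertical below 0.06 rad and height (world z) of block below 0.004 m and angle between the x axis of block and the x axis of carrier, either way round below 0.06 rad and x of block_base in the frame of step between -0.003 and 0.003 m and y of block_base in the frame of step between -0.004 and 0.004 m), for 0.2 s.
2. the block is leaned over slowly (7 to 29 degrees, under 1.5 rad/s) with its foot still at the step (angle between block's own z axis and vertical between 0.12 and 0.5 rad and angular speed of block below 1.5 rad/s and x of block_base in the frame of step between -0.015 and 0.005 m and height (world z) of block_base below 0.012 m), for 0.1 s.
3. the block lies flat on the plate between the rails, wells up (angle between block's own x axis and vertical above 3.09 rad and y of block in the frame of carrier between -0.005 and 0.005 m and z of each of block_base, block_top in the frame of carrier below 0.014 m), for 0.2 s.
At the end, for the whole second after the job is handed in: The block lies flat on the carrier's plate between the rails, wells up, at rest, its end flush with the fence: the 5 mm spring pin is pressed in by more than 3.5 mm, the block square to the carrier within 0.05 rad; the carrier is flat on the table (all of step 3 and value of joint pin above 0.0035 m and angle between the z axis of block and the x axis of carrier, either way round below 0.05 rad and linear speed of block below 0.01 m/s and angle between carrier's own z axis and vertical below 0.03 rad); the robot touches nothing.
It fails at once if the carrier was shifted by more than 2.5 mm (distance of carrier from where it was at the start of the episode above 0.0025 m).
It fails at once if a small thing beside the work (jar, petri dish, small bottle, cover-glass box) was moved by more than 15 mm (distance of any of wide_jar, petri_dish_0, oil_bottle, coverglass_box from where it was at the start of the episode above 0.015 m).
It also fails if it takes over 64 s, if anything falls off the work surface, if the arm or the gripper's body presses on something with over 40 N, if the wrist force passes 120 N, or if a joint passes its speed limit or range.

## Working session

There is one attempt and no reset: what is moved stays moved. The work goes in short steps, each a Python script; the robot and the scene stay as the last script left them, time stands still between calls to the robot, and variables do not carry over. Pictures are saved under pics/ and viewed, at most 10 in all, crops included, and the job is handed in when it is done.

```bash
mkdir -p pics; python3 - <<'E'
from bench import ctrl
import cv2,numpy as np
for n in("top","side"):
    cv2.imwrite(f"pics/{n}0.png",ctrl.read_camera(n)); p=ctrl.camera_params(n); print(n,p)
print(ctrl.camera_params("wrist"),ctrl.current_eef_rot(),ctrl.current_t())
E
```

```text
top {'fx': 538.0217022933617, 'fy': 538.0217022933617, 'cx': 321.65155270289193, 'cy': 243.34527800394795, 'D': array([-0.13813846,  0.        ,  0.        ,  0.        ,  0.        ]), 'pose': array([[-0.08195452,  0.97443805, -0.20917441,  0.24720631],
       [-0.99661738, -0.08141286,  0.01121317, -0.05902501],
       [-0.00610295,  0.20938583,  0.97781406,  1.27370279],
       [ 0.        ,  0.        ,  0.        ,  1.        ]])}
side {'fx': 567.7374586497789, 'fy': 567.7374586497789, 'cx': 324.2273053805254, 'cy': 238.00567973781867, 'D': array([-0.18349624,  0.        ,  0.        ,  0.        ,  0.        ]), 'pose': array([[ 0.84269772,  0.25291026, -0.47528618, -0.09062596],
       [-0.5378869 ,  0.35745337, -0.763482  , -1.0169094 ],
       [-0.02319979,  0.89903475,  0.43726226,  0.63049661],
       [ 0.        ,  0.        ,  0.        ,  1.        ]])}
{'fx': 403.50118369802436, 'fy': 403.50118369802436, 'cx': 318.7552631791471, 'cy': 238.5815275686461, 'D': array([-0.05375372,  0.        ,  0.        ,  0.        ,  0.        ]), 'T_tool_cam': array([[-5.16665735e-04,  9.64338813e-01,  2.64670337e-01,
         7.40685042e-02],
       [ 9.99999325e-01,  7.73786868e-04, -8.67219675e-04,
        -1.09369316e-03],
       [-1.04109202e-03,  2.64669710e-01, -9.64338561e-01,
        -1.70958243e-01],
       [ 0.00000000e+00,  0.00000000e+00,  0.00000000e+00,
         1.00000000e+00]])} [[-9.11922993e-01  4.10361000e-01 -5.52262747e-04]
 [ 4.10361352e-01  9.11922539e-01 -9.18662872e-04]
 [ 1.26637432e-04 -1.06437708e-03 -9.99999426e-01]] 0.1
```

View pics/top0.png

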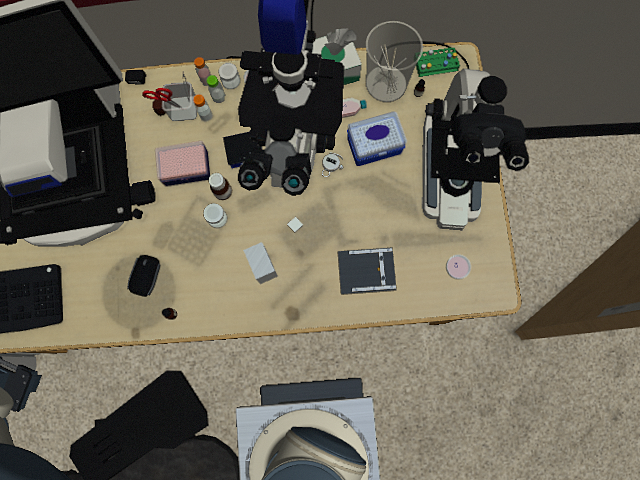

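View pics/side0.png

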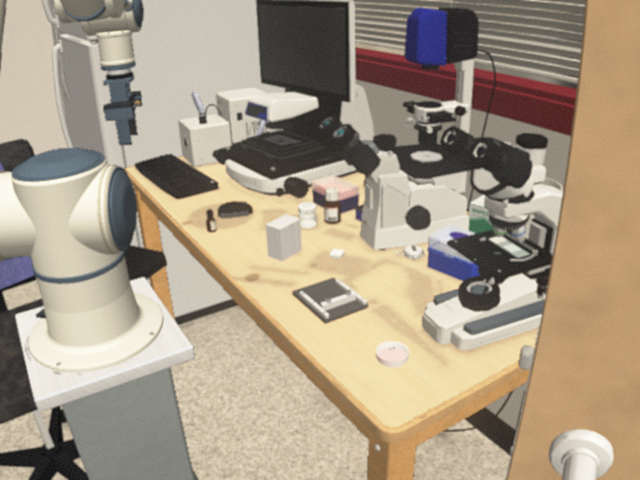

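The top view shows the carrier at about (367,271), with its fence at the right and open front at the left. The block stands at about (260,262), the coverglass box is at (295,224), the jar at (214,215) and the dish at (458,266). Next: localise these and look from close by.

```bash
cat > h.py <<'E'
from bench import ctrl
import cv2,numpy as np
def cam(n,T=None):
    p=ctrl.camera_params(n);K=np.array([[p['fx'],0,p['cx']],[0,p['fy'],p['cy']],[0,0,1]])
    if n=="wrist":
        if T is None:
            T=np.eye(4);T[:3,:3]=ctrl.current_eef_rot();T[:3,3]=ctrl.current_tool_pos()
        P=T@p['T_tool_cam']
    else:P=p['pose']
    return K,np.array(p['D']),P
def pix2w(c,px,z):
    K,D,P=c
    u=cv2.undistortPoints(np.array(px,float).reshape(-1,1,2),K,D).reshape(-1,2)
    d=np.c_[u[:,0],-u[:,1],-np.ones(len(u))]@P[:3,:3].T
    return P[:3,3]+d*((z-P[2,3])/d[:,2])[:,None]
def proj(c,X):
    K,D,P=c
    q=(np.atleast_2d(X)-P[:3,3])@P[:3,:3]; q=q*[1,-1,-1]
    return cv2.projectPoints(q,np.zeros(3),np.zeros(3),K,D)[0].reshape(-1,2)
def down(a):
    "tool down, tool x axis at angle a (deg) in world xy"
    a=np.radians(a);x=np.array([np.cos(a),np.sin(a),0]);z=np.array([0,0,-1.]);return np.c_[x,np.cross(z,x),z]
E
python3 - <<'E'
from h import *
np.set_printoptions(precision=4,suppress=True)
c=cam("top")
print(pix2w(c,[(338,251),(393,248),(396,291),(341,294)],.012))
print(pix2w(c,[(245,248),(264,243),(276,276),(254,283)],0.0))
print(pix2w(c,[(245,248),(264,243),(276,276),(254,283)],0.084))
for a in(0,90,180,-90):
    for p in ([.42,.08,.3],[.35,.05,.35]):print(a,p,ctrl.ik(p,down(a)))
E
```

```text
[[ 0.4952 -0.1109  0.012 ]
 [ 0.4915 -0.243   0.012 ]
 [ 0.3879 -0.2389  0.012 ]
 [ 0.3918 -0.1089  0.012 ]]
[[0.5237 0.1126 0.    ]
 [0.5322 0.0657 0.    ]
 [0.4491 0.0419 0.    ]
 [0.4365 0.0956 0.    ]]
[[0.5054 0.1013 0.084 ]
 [0.5134 0.0575 0.084 ]
 [0.4358 0.0352 0.084 ]
 [0.424  0.0854 0.084 ]]
0 [0.42, 0.08, 0.3] [ 2.7713  6.9765 95.1988 -0.     77.8247 92.7713]
0 [0.35, 0.05, 0.35] [-1.5748 -2.3487 97.2385 -0.     85.1103 88.4252]
90 [0.42, 0.08, 0.3] [ 2.7713  6.9765 95.1988 -0.     77.8247  2.7713]
90 [0.35, 0.05, 0.35] [-1.5748 -2.3487 97.2385 -0.     85.1103 -1.5748]
180 [0.42, 0.08, 0.3] [  2.7713   6.9765  95.1988  -0.      77.8247 -87.2287]
180 [0.35, 0.05, 0.35] [ -1.5748  -2.3487  97.2385  -0.      85.1103 -91.5748]
-90 [0.42, 0.08, 0.3] None
-90 [0.35, 0.05, 0.35] None
```

```bash
python3 - <<'E'
import cv2
a=cv2.imread('pics/top0.png')[195:315,200:420]
cv2.imwrite('pics/topcrop.png',cv2.resize(a,None,fx=3.6,fy=3.6,interpolation=cv2.INTER_CUBIC))
E
```

```text
(no output)
```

View pics/topcrop.png

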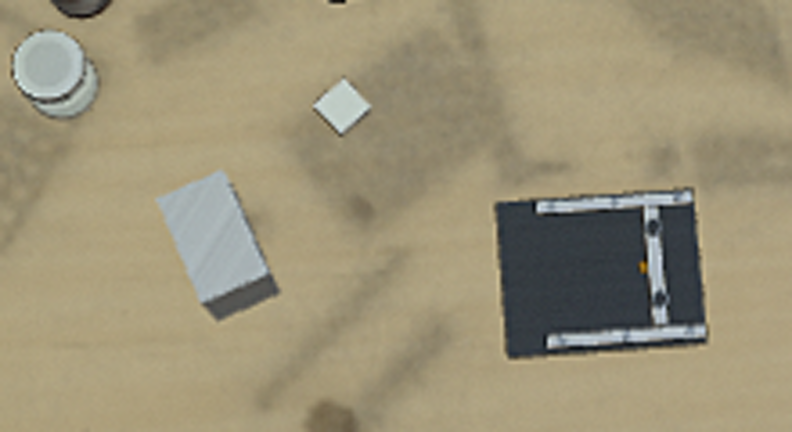

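The block's top face looks plain from above, and its near (-x) side face is dark. The carrier's front is at the left and its pin at (643,267) in the crop. Next: close wrist views of both.

```bash
python3 - <<'E'
from h import *
R=down(90)
for n,p in(("wb",[.46,.075,.2]),("wc",[.44,-.15,.16])):
    ctrl.goto(p,R)
    T=np.eye(4);T[:3,:3]=ctrl.current_eef_rot();T[:3,3]=ctrl.current_tool_pos()
    np.save(n,T);cv2.imwrite(f"pics/{n}.png",ctrl.read_camera("wrist"));print(ctrl.current_t())
E
```

```text
2.0833
3.05
```

View pics/wb.png

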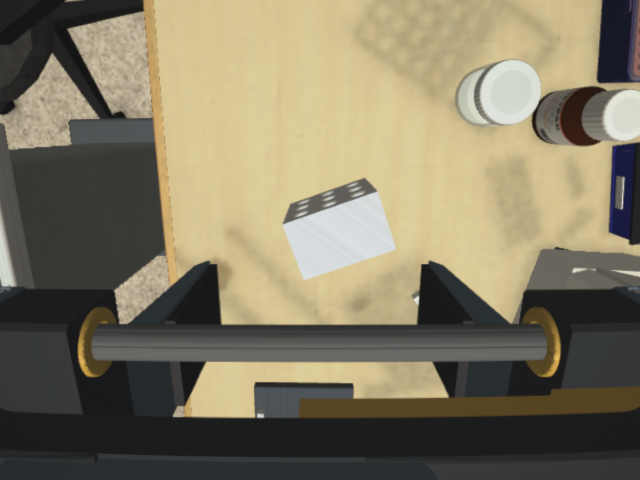

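View pics/wc.png

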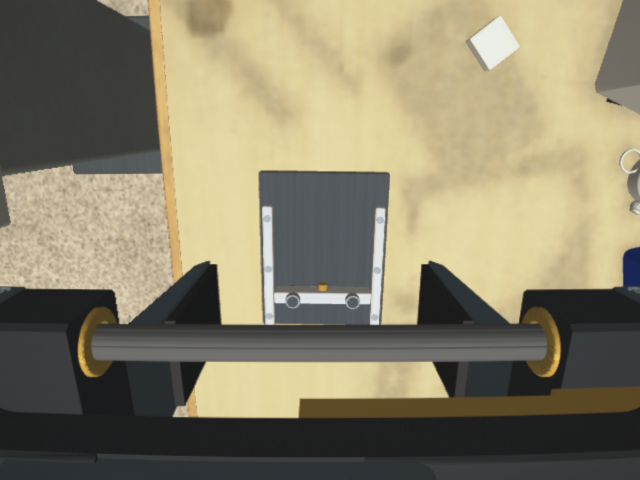

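The wells are on the +y side, away from the carrier. The block's top corners are (285,224), (376,192), (395,247) and (305,278). The carrier's front corners are (260,172) and (389,173), its pin is at (322,287) and its fence front at row ~293.

```bash
python3 - <<'E'
from h import *
np.set_printoptions(precision=4,suppress=True)
def sub(n,px,w):
    g=cv2.cvtColor(cv2.imread(f"pics/{n}.png"),cv2.COLOR_BGR2GRAY)
    return cv2.cornerSubPix(g,np.array(px,np.float32).reshape(-1,1,2),(w,w),(-1,-1),(3,50,.01)).reshape(-1,2)
q=sub("wb",[(285,224),(376,192),(395,247),(305,278)],5);print(q)
B=pix2w(cam("wrist",np.load("wb.npy")),q,.084);print(B,B.mean(0))
d=(B[1]+B[2]-B[0]-B[3])[:2];e=(B[2]+B[3]-B[0]-B[1])[:2]
print("len",np.linalg.norm(d)/2,np.linalg.norm(e)/2,"yaw of bx",np.degrees(np.arctan2(d[1],d[0]))-90,np.degrees(np.arctan2(e[1],e[0])))
q=sub("wc",[(260,172),(389,173)],4);print(q)
c=cam("wrist",np.load("wc.npy"))
C=pix2w(c,q,.012);print(C)
d=(C[1]-C[0])[:2];print("width",np.linalg.norm(d),"yaw",np.degrees(np.arctan2(d[1],d[0]))-90)
print("plate sides rear",pix2w(c,[(263,325),(381,325)],.012))
print("rail inner tops, front/rear",pix2w(c,[(271.5,208),(374,208),(275,300),(371,300)],.021))
print("fence front top",pix2w(c,[(275,293),(371,293)],.028),"fence back",pix2w(c,[(275,303),(371,303)],.028), "pin",pix2w(c,[(322,284)],.020))
p=ctrl.camera_params("top");t=cam("top")
print("top-cam carrier",pix2w(t,[(338.,251.),(393.,248.),(396.,291.),(341.,294.)],.012).mean(0))
E
python3 - <<'E'
import cv2
a=cv2.imread('pics/wc.png')[155:335,235:415]
cv2.imwrite('pics/wcc.png',cv2.resize(a,None,fx=3.3,fy=3.3,interpolation=cv2.INTER_CUBIC))
E
```

```text
[[282.1856 223.838 ]
 [376.7546 190.6776]
 [395.725  248.6601]
 [303.514  279.7029]]
[[0.4336 0.0817 0.084 ]
 [0.5018 0.1061 0.084 ]
 [0.5176 0.0628 0.084 ]
 [0.4487 0.0382 0.084 ]] [0.4754 0.0722 0.084 ]
len 0.07275387818723536 0.04607995564977922 yaw of bx -70.3166497537548 -70.36449202609606
[[258.7173 170.8365]
 [389.0442 172.6305]]
[[ 0.3933 -0.1077  0.012 ]
 [ 0.4958 -0.1091  0.012 ]]
width 0.10251771662158622 yaw -90.79199481246398
plate sides rear [[ 0.3917 -0.2412  0.012 ]
 [ 0.4949 -0.2413  0.012 ]]
rail inner tops, front/rear [[ 0.4036 -0.1357  0.021 ]
 [ 0.4837 -0.1357  0.021 ]
 [ 0.404  -0.2135  0.021 ]
 [ 0.484  -0.2135  0.021 ]]
fence front top [[ 0.405  -0.2042  0.028 ]
 [ 0.4828 -0.2043  0.028 ]] fence back [[ 0.4048 -0.213   0.028 ]
 [ 0.4831 -0.2131  0.028 ]] pin [[ 0.4431 -0.1996  0.02  ]]
top-cam carrier [ 0.4416 -0.1754  0.012 ]
```

View pics/wcc.png

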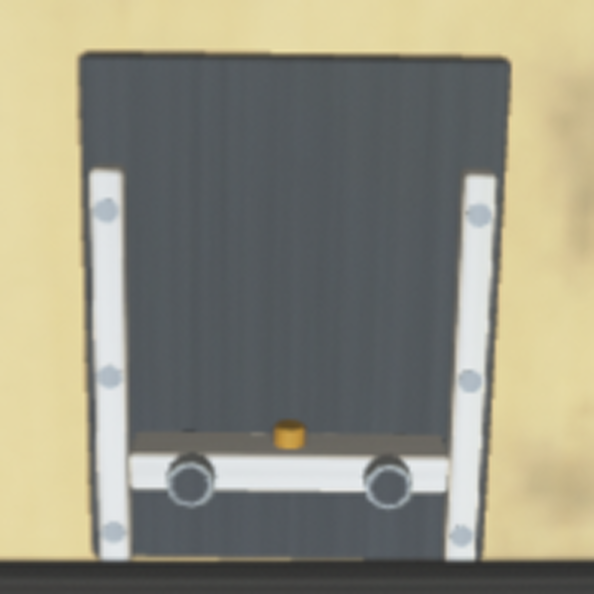

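```bash
python3 - <<'E'
from h import *
np.set_printoptions(precision=4,suppress=True)
c=cam("wrist",np.load("wc.npy"))
f=lambda L,z:pix2w(c,[((x+.5)/3.3-.5+235,(y+.5)/3.3-.5+155) for x,y in L],z)
F=f([(81,54),(510,60)],.012);r=f([(122,170),(465,176),(131,455),(447,457)],.021)
fe=f([(131,455),(448,457)],.028)
print(F,r,fe); print("mids",F.mean(0),r[:2].mean(0),r[2:].mean(0),fe.mean(0))
R=down(109.66); z=.04
ctrl.goto([.4754,.0722,.13],R)
ctrl.move_l([.4754,.0722,z],vel=.08,contact_N=8)
ctrl.command_gripper(0.0)
print(ctrl.current_tool_pos(),ctrl.current_grip_width()*91,ctrl.current_grasp_force(),ctrl.current_contact_force())
ctrl.move_l([.4754,.0722,z+.012],vel=.05)
print(ctrl.current_contact_force(),ctrl.current_t())
E
```

```text
[[ 0.3937 -0.1079  0.012 ]
 [ 0.4959 -0.1093  0.012 ]] [[ 0.4037 -0.1342  0.021 ]
 [ 0.4849 -0.1357  0.021 ]
 [ 0.4037 -0.2068  0.021 ]
 [ 0.483  -0.2074  0.021 ]] [[ 0.4045 -0.2038  0.028 ]
 [ 0.4823 -0.2044  0.028 ]]
mids [ 0.4448 -0.1086  0.012 ] [ 0.4443 -0.135   0.021 ] [ 0.4433 -0.2071  0.021 ] [ 0.4434 -0.2041  0.028 ]
[0.4756 0.0722 0.0402] 72.40577640110382 29.997561536729336 [ 0.4963 -0.2338  6.0907]
[ 0.7679  0.4517 -6.0369] 6.0417
```

```bash
python3 - <<'E'
from h import *
np.set_printoptions(precision=4,suppress=True)
R=down(89.2); u=np.array([np.cos(np.radians(-90.8)),np.sin(np.radians(-90.8)),0]); s=np.array([.4448,-.1086,0])
def P(g,z): return s-(0.023+g)*u+[0,0,z]
ctrl.move_l(P(.03,.052),vel=.12,ori=R)
ctrl.move_l(P(.008,.052),vel=.04)
f0=ctrl.current_contact_force()
print("down",ctrl.move_l(P(.008,.0405),vel=.02,contact_N=4),ctrl.current_tool_pos(),ctrl.current_contact_force()-f0)
p=ctrl.current_tool_pos()
print("fwd",ctrl.move_l(P(-.005,p[2]),vel=.01,contact_N=2.5),ctrl.current_tool_pos(),ctrl.current_contact_force()-f0)
print("offset past nominal",(np.array(ctrl.current_tool_pos())-P(0,0))@u,ctrl.current_t())
E
```

```text
down True [ 0.445  -0.0775  0.0402] [-1.1503  0.8279 12.8063]
fwd True [ 0.445  -0.0775  0.0402] [ 1.1863  2.1695 12.4173]
offset past nominal -0.008094286831920119 8.825
```

```bash
python3 - <<'E'
from h import *
np.set_printoptions(precision=4,suppress=True)
u=np.array([np.cos(np.radians(-90.8)),np.sin(np.radians(-90.8)),0]); s=np.array([.4448,-.1086,0])
def P(g,z): return s-(0.023+g)*u+[0,0,z]
ctrl.move_l(P(.008,.0412),vel=.01); ctrl.sleep(.2)
f0=ctrl.current_contact_force()
print(f0,"fwd",ctrl.move_l(P(-.005,.0412),vel=.01,contact_N=2.5),ctrl.current_tool_pos(),ctrl.current_contact_force()-f0)
print("offset past nominal",(np.array(ctrl.current_tool_pos())-P(0,0))@u,ctrl.current_t())
T=np.eye(4);T[:3,:3]=ctrl.current_eef_rot();T[:3,3]=ctrl.current_tool_pos();np.save("wd.npy",T)
cv2.imwrite("pics/wd.png",ctrl.read_camera("wrist"))
cv2.imwrite("pics/sd.png",cv2.resize(ctrl.read_camera("side")[180:340,220:400],None,fx=3.3,fy=3.3,interpolation=2))
E
```

```text
[-0.9805 -0.3464 -4.8626] fwd True [ 0.4448 -0.0855  0.0409] [ 1.2901  0.877  -0.6385]
offset past nominal -9.22064146100495e-05 10.15
```

View pics/sd.png

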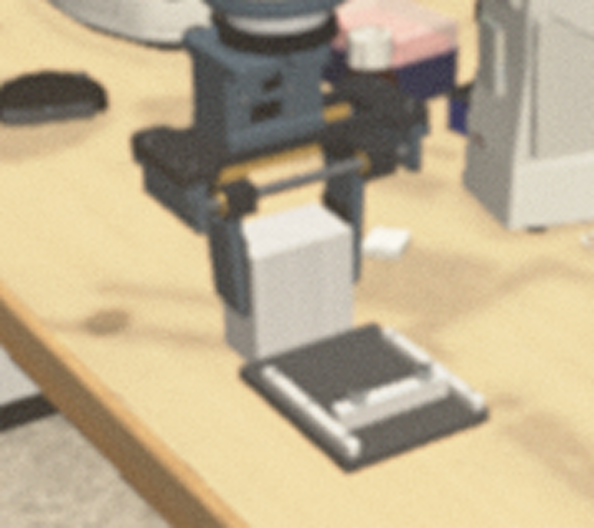

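Contact with the step came where expected, and the side view shows the block at the front step. Release and check the placing before leaning it.

```bash
python3 - <<'E'
from h import *
np.set_printoptions(precision=4,suppress=True)
u=np.array([np.cos(np.radians(-90.8)),np.sin(np.radians(-90.8)),0]); s=np.array([.4448,-.1086,0])
p=np.array(ctrl.current_tool_pos())
ctrl.command_gripper(1.0); ctrl.sleep(.2)
ctrl.move_l(p+[0,0,.09],vel=.08)
q=s-.10*u+[0,0,.15]
ctrl.move_l(q,vel=.12); ctrl.command_gripper(0.0); ctrl.sleep(.1)
T=np.eye(4);T[:3,:3]=ctrl.current_eef_rot();T[:3,3]=ctrl.current_tool_pos();np.save("we.npy",T)
cv2.imwrite("pics/we.png",ctrl.read_camera("wrist"));print(ctrl.current_t(),ctrl.current_grip_width())
E
```

```text
14.5333 0.002689531034678476
```

View pics/we.png

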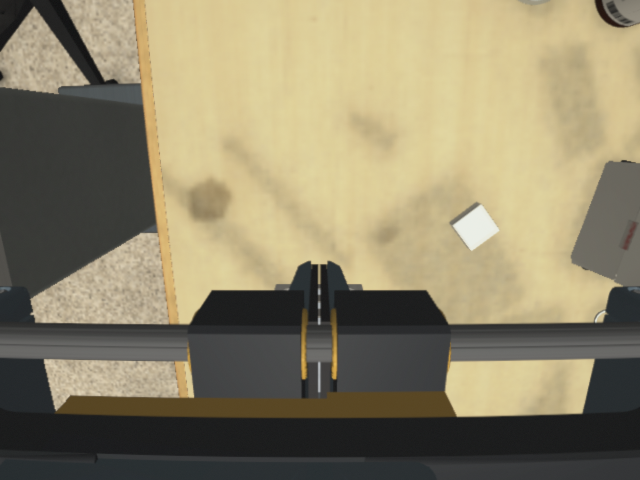

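The gripper hides the block, but its top edges show symmetrically at (276..362, 287), so it is centred. Next: lean it gently and watch with the side camera.

```bash
cat >> h.py <<'E'
u=np.array([np.cos(np.radians(-90.8)),np.sin(np.radians(-90.8)),0]); s=np.array([.4448,-.1086,0])
E
python3 - <<'E'
from h import *
np.set_printoptions(precision=4,suppress=True)
ctrl.move_l(s-.10*u+[0,0,.068],vel=.08); ctrl.sleep(.2)
f0=np.array(ctrl.current_contact_force())
hit=ctrl.move_l(s-.05*u+[0,0,.068],vel=.02,contact_N=1.)
p=np.array(ctrl.current_tool_pos());print(hit,-(p-s)@u,(ctrl.current_contact_force()-f0)@u)
for k in range(1,7):
    ctrl.move_l(p+.003*k*u,vel=.015); f=(ctrl.current_contact_force()-f0); print(k,-(np.array(ctrl.current_tool_pos())-s)@u,f@u,f[2])
ctrl.sleep(.2)
cv2.imwrite("pics/sf.png",cv2.resize(ctrl.read_camera("side")[180:340,220:400],None,fx=3.3,fy=3.3,interpolation=2));print(ctrl.current_t())
E
```

```text
True 0.06405298554837026 -2.071736877687653
1 0.06112504676839506 -4.712695410439851 1.9213038142528678
2 0.05809873470028911 -4.216878091346189 3.4558330798603225
3 0.05506628912045224 -4.182196937789912 2.191474242743309
4 0.052068426424238506 -4.710295187709459 3.3995677925802217
5 0.04902784763825615 -3.8348312545915766 4.452142202558393
6 0.045992860149382184 -3.993749217109026 3.9674303068662593
19.9167
```

View pics/sf.png

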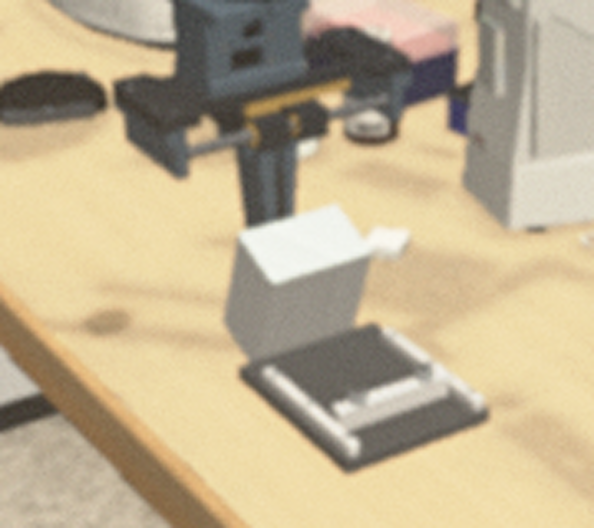

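It leans about 15° with its foot at the step. Continue until it tips.

```bash
python3 - <<'E'
from h import *
np.set_printoptions(precision=4,suppress=True)
p=np.array(ctrl.current_tool_pos())
for k in range(1,16):
    ctrl.move_l(p+.003*k*u,vel=.02); f=np.array(ctrl.current_contact_force()); print(k,round(f@u,2),round(f[2],2))
    if k>4 and abs(f@u)<.7: break
q=np.array(ctrl.current_tool_pos());print(-(q-s)@u)
ctrl.sleep(.3)
cv2.imwrite("pics/sg.png",cv2.resize(ctrl.read_camera("side")[180:340,220:400],None,fx=3.3,fy=3.3,interpolation=2));print(ctrl.current_t())
E
```

```text
1 -1.1 2.47
2 -0.31 1.12
3 -0.59 0.09
4 -0.34 -0.17
5 -0.6 0.22
0.03093962611877488
21.7667
```

View pics/sg.png

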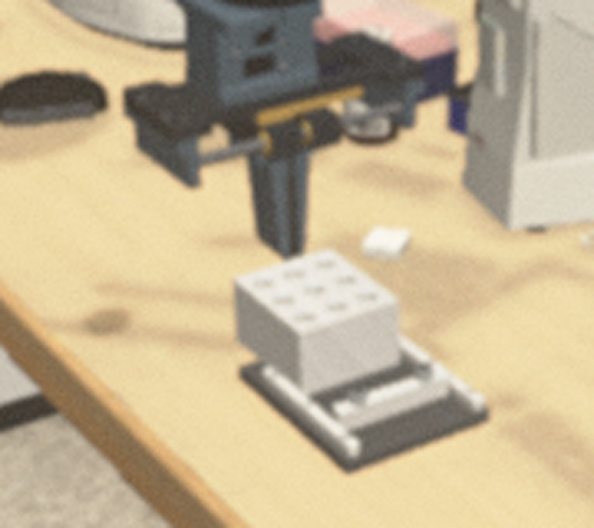

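The block lies flat between the rails, wells up, overhanging the front. Next: go behind it with the fingers part open for a square push, and slide it in.

```bash
python3 - <<'E'
from h import *
np.set_printoptions(precision=4,suppress=True)
ctrl.move_l(s-.09*u+[0,0,.10],vel=.1)
ctrl.command_gripper(.4)
ctrl.move_l(s-.09*u+[0,0,.024],vel=.08); ctrl.sleep(.2)
f0=np.array(ctrl.current_contact_force())
hit=ctrl.move_l(s-.02*u+[0,0,.024],vel=.02,contact_N=1.5)
p=np.array(ctrl.current_tool_pos());print(hit,-(p-s)@u,(ctrl.current_contact_force()-f0)@u,ctrl.current_t())
for k in range(1,40):
    h=ctrl.move_l(p+.001*k*u,vel=.012,contact_N=7)
    f=(ctrl.current_contact_force()-f0);g=-(np.array(ctrl.current_tool_pos())-s)@u
    print(k,h,round(g,4),round(-f@u,2),round(f[2],2))
    if -f@u>8.5 or g<.0105: break
cv2.imwrite("pics/sh.png",cv2.resize(ctrl.read_camera("side")[180:340,220:400],None,fx=3.3,fy=3.3,interpolation=2));print(ctrl.current_t())
E
```

```text
True 0.046800975029544396 1.564556704428926 26.6583
1 False 0.0458 -0.98 -0.62
2 False 0.0449 1.1 -0.93
3 False 0.0438 1.24 -1.25
4 False 0.0427 0.84 -0.82
5 False 0.0417 0.87 1.07
6 False 0.0407 1.24 -0.58
7 False 0.0397 0.63 -0.36
8 False 0.0387 1.1 0.9
9 False 0.0377 2.39 0.82
10 False 0.0367 1.09 0.94
11 False 0.0357 1.26 0.7
12 False 0.0347 1.95 1.52
13 False 0.0337 1.35 0.88
14 False 0.0327 1.63 1.48
15 False 0.0317 2.03 0.5
16 False 0.0307 0.9 0.93
17 False 0.0297 2.18 1.13
18 False 0.0287 1.16 1.58
19 False 0.0277 2.6 0.6
20 False 0.0267 2.07 0.34
21 False 0.0257 2.56 0.36
22 False 0.0247 1.68 0.88
23 False 0.0237 1.97 0.61
24 False 0.0227 1.24 0.92
25 False 0.0217 2.2 0.38
26 False 0.0207 1.25 1.58
27 False 0.0197 3.15 1.65
28 False 0.0187 1.04 0.24
29 False 0.0177 1.46 0.64
30 False 0.0167 1.59 0.93
31 False 0.0157 3.03 0.89
32 False 0.0147 1.49 1.22
33 False 0.0137 1.88 1.17
34 False 0.0127 1.32 1.31
35 False 0.0117 1.6 1.91
36 False 0.0107 2.29 1.06
37 False 0.0097 2.76 0.75
35.975
```

```bash
python3 - <<'E'
from h import *
p=np.array(ctrl.current_tool_pos());p=p+(s-.0097*u-p)@u*u
def F():
    v=[]
    for _ in range(5): v.append(-np.array(ctrl.current_contact_force())@u);ctrl.sleep(.01)
    return np.mean(v)
for k in range(1,20):
    h=ctrl.move_l(p+.0007*k*u,vel=.008,contact_N=6)
    f=F();g=-(np.array(ctrl.current_tool_pos())-s)@u
    print(k,h,round(g,4),round(f,2))
    if f>8 or h: break
print(ctrl.current_t())
E
```

```text
1 False 0.009 3.0
2 False 0.0083 3.92
3 False 0.008 9.55
36.85
```

The force jumped rigidly about where the fence should be. Back off and check numerically from overhead, measuring the fence gap and looking for brass.

```bash
python3 - <<'E'
from h import *
np.set_printoptions(precision=4,suppress=True,linewidth=200)
p=np.array(ctrl.current_tool_pos())
ctrl.move_l(p-.04*u,vel=.06); ctrl.move_l(p-.04*u+[0,0,.14],vel=.12)
ctrl.move_l(s+.19*u+[0,0,.16],vel=.15); ctrl.sleep(.2)
T=np.eye(4);T[:3,:3]=ctrl.current_eef_rot();T[:3,3]=ctrl.current_tool_pos();np.save("wi.npy",T)
im=ctrl.read_camera("wrist");cv2.imwrite("pics/wi.png",im);print(ctrl.current_t())
c=cam("wrist",T);print("cam",c[2][:3,3])
m=s+.0955*u
for n,a,z in(("block end top",.0955,.058),("fence front top",.0955,.028),("fence back",.1055,.028),("pin tip top",.0905,.024),("block far end top",.0115,.058),("front edge",0,.012),("rear",.132,.012)):
    print(n,proj(c,s+a*u+[0,0,z]))
x,y=proj(c,m+[0,0,.058])[0].astype(int)
for dx in(-12,0,12): print(dx,y-20,im[y-20:y+40,x+dx].mean(1).astype(int))
h=cv2.cvtColor(im,cv2.COLOR_BGR2HSV)[y-30:y+50,x-50:x+50]
b=(h[...,0]>8)&(h[...,0]<30)&(h[...,1]>110);print("brass px",b.sum(),np.argwhere(b)[:5]+[y-30,x-50])
E
```

```text
40.975
cam [ 0.444  -0.2252  0.3311]
block end top [[319.08    95.9151]]
fence front top [[319.2018  99.2873]]
fence back [[319.2005 113.7416]]
pin tip top [[319.2169  92.4807]]
block far end top [[319.0802 -48.4809]]
front edge [[319.2697 -38.9319]]
rear [[319.2512 149.9726]]
-12 75 [229 228 229 229 229 229 229 228 228 228 228 228 228 228 229 228 228 228 225 179 144 136 136 135 132 195 226 228 227 226 225 224 226 228 229 229 227 222 199 123  93  90  90  90  90  91  91  90  91
  91  91  91  91  91  91  90  90  91  92  91]
0 75 [227 227 219 197 210 225 228 228 227 228 228 228 228 228 228 228 228 228 225 178 143 137 136 122 136 197 226 228 227 227 225 225 226 228 230 229 227 221 198 121  90  88  88  88  89  88  88  88  88
  88  88  88  87  88  88  88  88  89  88  88]
12 75 [227 227 227 227 226 217 219 225 226 226 227 227 227 226 227 227 227 227 223 177 143 137 137 138 134 197 227 229 228 227 225 224 226 229 230 230 228 221 197 121  90  88  87  87  88  87  87  87  88
  87  87  87  87  87  87  87  87  88  87  88]
brass px 0 []
```

```bash
python3 - <<'E'
import cv2,numpy as np
im=cv2.imread("pics/wi.png")
for r in range(95,102): print(r,[tuple(int(v) for v in im[r,c]) for c in (307,313,316,318,320,322,325,331)])
E
```

```text
95 [(138, 146, 149), (138, 146, 149), (136, 145, 148), (137, 145, 148), (136, 144, 147), (136, 145, 148), (136, 145, 147), (137, 145, 148)]
96 [(129, 139, 142), (132, 141, 145), (131, 141, 144), (131, 140, 144), (130, 139, 143), (131, 140, 143), (130, 140, 143), (130, 139, 142)]
97 [(129, 138, 141), (128, 137, 140), (127, 137, 142), (126, 138, 143), (127, 139, 144), (129, 140, 144), (131, 140, 144), (130, 140, 143)]
98 [(128, 137, 140), (126, 135, 139), (99, 124, 137), (94, 125, 142), (96, 127, 144), (107, 132, 145), (127, 137, 141), (131, 140, 144)]
99 [(126, 134, 136), (126, 134, 137), (102, 132, 148), (106, 140, 159), (105, 140, 157), (105, 137, 156), (121, 131, 136), (128, 136, 139)]
100 [(190, 197, 198), (191, 198, 198), (189, 198, 200), (190, 199, 201), (191, 199, 201), (191, 199, 201), (192, 199, 198), (193, 199, 199)]
101 [(226, 228, 224), (227, 228, 224), (227, 228, 225), (227, 228, 225), (227, 228, 225), (228, 229, 225), (228, 228, 225), (228, 228, 225)]
```

A sliver of brass shows at (316–323, 98–99), so a gap of about 1.4 mm remains. Push once more, carefully.

```bash
python3 - <<'E'
from h import *
ctrl.move_l(s-.05*u+[0,0,.16],vel=.2); ctrl.move_l(s-.05*u+[0,0,.024],vel=.12)
ctrl.sleep(.1)
def F(n=6):
    v=[]
    for _ in range(n): v.append(-np.array(ctrl.current_contact_force())@u);ctrl.sleep(.008)
    return np.mean(v)
print("f0",F(10)); ctrl.move_l(s-.0125*u+[0,0,.024],vel=.04); print(F())
for k in range(1,30):
    try:ctrl.move_l(s-(.0125-.0004*k)*u+[0,0,.024],vel=.01)
    except ctrl.MotionError as e: print(e);break
    f=F();g=-(np.array(ctrl.current_tool_pos())-s)@u
    print(k,round(g,4),round(f,2))
    if f>9.3: break
print(ctrl.current_t())
E
```

```text
f0 -0.2190820117826056
-0.2104614592801454
1 0.0122 -0.31
2 0.0117 0.32
3 0.0113 -0.0
4 0.0109 0.09
5 0.0105 -0.25
6 0.0101 -0.08
7 0.0097 0.13
8 0.0093 -0.27
9 0.0089 0.15
10 0.0085 -0.02
11 0.0082 3.47
12 0.0081 7.85
13 0.008 12.29
48.8333
```

```bash
python3 - <<'E'
from h import *
np.set_printoptions(precision=4,suppress=True,linewidth=200)
c=cam("wrist",np.load("wc.npy"))
U=lambda c,px,z:((pix2w(c,px,z)-s)@u)*1000
im=cv2.imread("pics/wc.png")
print("fence col 300 rows280-305",im[280:306,305].mean(1).astype(int))
print("pin col",[tuple(map(int,im[r,322])) for r in range(279,296)])
g=cv2.cvtColor(im,cv2.COLOR_BGR2GRAY);print("front edge col322 rows165-178",g[165:178,322],)
w=cam("wrist",np.load("wi.npy"))
wi=cv2.imread("pics/wi.png").mean(2).astype(int)
print("wi col 319 rows 140-160",wi[140:160,319],wi[140:160,290])
print("wi fence front/back",U(w,[(319,99.7),(319,113.6)],.028),"block end",U(w,[(319,94.0)],.058),"pin rows",U(w,[(319,97.5),(319,99.5)],.024))
for z in(.012,.028,.024): print(z,U(c,[(322,r) for r in(171.5,283,284,285,286,287,288,290,292,293,294)],z))
E
```

```text
fence col 300 rows280-305 [ 88  88  88  88  88  89  98 100 100 100 100 105 136 191 225 228 227 225 224 226 229 229 224 161  99  88]
pin col [(93, 89, 83), (93, 89, 83), (89, 88, 84), (52, 76, 90), (36, 72, 91), (39, 80, 101), (56, 124, 156), (74, 157, 197), (76, 161, 202), (75, 161, 202), (75, 161, 202), (78, 157, 195), (96, 115, 126), (118, 125, 128), (178, 187, 188), (224, 224, 220), (231, 229, 225)]
front edge col322 rows165-178 [215 216 216 216 216 211 127  72  77  85  88  88  88]
wi col 319 rows 140-160 [ 88  88  89  88  89  88  89  88  87 103 181 204 207 207 208 208 207 208 208 208] [ 88  88  88  89  88  88  89  88  88 102 175 201 203 203 203 204 203 204 204 204]
wi fence front/back [ 95.7831 105.401 ] block end [94.3191] pin rows [93.9788 95.3698]
0.012 [ -0.2524  93.2799  94.1855  95.0923  96.0006  96.9102  97.8211  99.6471 101.4787 102.3965 103.3158]
0.028 [-1.8778 86.9649 87.825  88.6864 89.5491 90.4131 91.2784 93.0128 94.7525 95.6244 96.4975]
0.024 [-1.4714 88.5436 89.4151 90.2879 91.162  92.0374 92.9141 94.6714 96.4341 97.3174 98.2021]
```

The stop is rigid at the same place in both pushes, and it matches the fence's clamp knobs: centre ≈100.4 mm, radius ≈6 mm, so their front is at ≈94 mm. The block can go no further, with the pin pressed in about 3.6–3.8 mm. Retreat gently and take a last numeric check.

```bash
python3 - <<'E'
from h import *
np.set_printoptions(precision=4,suppress=True,linewidth=200)
ctrl.move_l(s-.012*u+[0,0,.024],vel=.01); ctrl.move_l(s-.05*u+[0,0,.024],vel=.08); ctrl.move_l(s-.05*u+[0,0,.16],vel=.15)
ctrl.move_l(s+.19*u+[0,0,.16],vel=.2); ctrl.sleep(.15)
T=np.eye(4);T[:3,:3]=ctrl.current_eef_rot();T[:3,3]=ctrl.current_tool_pos()
im=ctrl.read_camera("wrist");cv2.imwrite("pics/wj.png",im);print(ctrl.current_t())
c=cam("wrist",T);old=cv2.imread("pics/wi.png");print(T[:3,3]-np.load("wi.npy")[:3,3])
for r in range(90,102): print(r,im[r,319],im[r,307].mean().round(),old[r,307].mean().round())
print(im[145:153,290].mean(1).astype(int))
g=im.mean(2).astype(int)
for r in range(90,114,2): print(r,g[r,270:370:3])
E
```

```text
52.6833
[0.     0.0004 0.    ]
90 [230 229 226] 229.0 229.0
91 [230 230 226] 229.0 229.0
92 [230 229 226] 229.0 229.0
93 [230 229 226] 229.0 226.0
94 [225 225 222] 226.0 179.0
95 [157 163 163] 178.0 144.0
96 [132 141 144] 144.0 137.0
97 [131 140 144] 135.0 136.0
98 [125 137 144] 135.0 135.0
99 [ 92 136 162] 138.0 132.0
100 [140 166 178] 158.0 195.0
101 [207 213 212] 209.0 226.0
[ 88  88  88  88  92 127 183 201]
90 [226 225 227 227 223 225 225 229 230 231 228 228 228 228 229 226 228 226 226 230 228 225 225 225 226 226 231 227 225 225 225 228 228 225]
92 [226 225 227 228 223 225 226 229 230 231 228 228 228 227 229 226 228 226 226 230 228 225 226 225 226 226 231 227 225 225 225 228 228 225]
94 [223 221 224 225 220 222 222 226 226 228 225 225 225 225 225 223 224 222 222 225 224 222 221 220 222 223 227 223 221 221 221 225 224 222]
96 [146 145 145 144 143 142 142 142 142 141 142 143 144 144 144 140 139 138 138 138 138 137 138 138 138 137 138 137 137 138 138 138 138 138]
98 [136 136 136 136 140 154 137 137 137 136 136 136 135 135 135 132 134 136 137 138 137 138 137 136 136 137 137 137 155 1
[... 313 characters left out ...]
226 225 136  91  90  90 147 208 226 227 226 227 227 227 227 227 228 228 228 228 228 228 228 228 175 108  91  90  90 173 229 230 229]
106 [225 225 219 123  91  91  90 123 190 225 224 224 225 225 225 225 225 225 225 225 225 225 225 225 225 153 101  91  91  90 157 224 226 227]
108 [226 227 225 136  92  91  90 141 192 227 227 227 227 227 227 227 227 227 227 227 227 227 227 227 227 145 105  91  91  91 163 228 228 228]
110 [229 229 228 165  93  92  92 166 218 230 230 230 230 230 230 230 230 230 230 230 230 231 230 230 231 188 151  91  90  93 183 230 231 231]
112 [227 227 227 193 138 109 136 158 225 227 227 226 226 226 226 226 226 226 226 226 226 226 226 226 226 222 173 119 108 149 222 227 227 227]
```

```bash
python3 - <<'E'
from h import *
print(ctrl.sign_off(),ctrl.current_t())
E
```

```text
the job is handed in; nothing more can be done
the job is handed in; nothing more can be done
```

I handed the job in at about 53 s, with the verdict not reported: the block lies wells up between the rails, against a hard stop at the fence, with the gripper clear. My last overhead check still shows a gap of roughly 1 mm, so I estimate the pin is in about 3.6–4 mm (needs over 3.5 mm). The last push read about 12 N, right at the carrier's slip limit, but that check showed no visible carrier shift.

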